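# Lock the dryer's belt tensioner with its pin

### The arm

A 7-joint arm with a two-finger parallel gripper is mounted at the origin on the work surface. World frame = base frame: x ahead of the robot, y to its left, z up, the work surface at z = 0. Lengths are in m, angles in rad, forces in N, time in s.
With the tool pointing down it reaches from about 0.35 to 0.9 m from the base axis. Payload 8.1 kg.
Tool frame: the origin (TCP) lies at the very end of the fingers, on their centre line; the grasp point (between the pads) lies robot.pinch_z behind it (robot.pinch_z is the distance from the TCP to the grasp point, in m); z points along the fingers, y is the line along which they close (so a half turn about z gives the same grasp; the last joint's range is limited). The gripper opens to 85 mm and grips with 20 to 120 N. Pads are 22 mm wide; open, the fingers measure 114 mm over their backs; the gripper's body (76 mm by 85 mm) begins 54 mm behind the grasp point. The pads swing forward as they close: fully open they stand 13 mm farther back than shut.
Start: joints at [1.138, 0.434, 0.025, 1.573, -0.012, 1.134, -0.075], TCP at [0.202, -0.591, 0.231] pointing down, gripper open.
Joint ranges: [-2.62, 2.62], [-0.44, 2.09], [-1.27, 1.32], [0.08, 2.57], [-1.32, 4.46], [0.12, 2], [-2.74, 2.74]. Speed limits (rad/s): [2.22, 2.22, 3.01, 3.01, 3.14, 3.14, 3.14].

### API

Orientations are given as a rotation vector (axis times angle).
In Python, from bench import robot, viewer, job, models gives the robot as it stands.
- The arm moves only by the shell command python3 -m creep 'ROWS' [OPENING] [FORCE]. ROWS is JSON, a list of rows, each a list of 4 numbers: the shift along the tool's x, y, z in units of 25 mm (1.0 is 25 mm), then the turn about the tool's z in degrees. A call has 1 to 12 rows; each row is the pose to reach, as a shift and turn from the pose commanded when the call began, along the tool's axes at that moment; what a row does not reach only later rows make up. A row lasts 1/12 s, in which the tool goes at most 41.7 mm and 7.16 degrees, less where a joint would pass 70% of its speed; a pose out of reach is approached as far as the arm can. A call with a gripper value outside its range is refused whole. OPENING is the finger opening in mm, from 0 to 85.4, set as the call begins (- or left out, the last holds). The fingers move at their own pace and stop on an object; FORCE is the grip in N (left out, the last holds). Time passes only in rows, so rows that repeat a pose let the fingers close. It gives the time, the measured TCP pose, the force, the opening and the grip force at its end, in the units of the state.
- robot.read_state(): the state, without advancing time (a new reading comes with each control period).
- viewer.camera(name): name is "scene" or "top" or "wrist"; returns a dict with "pixels" (384x512x3 uint8, blue, green, red), "K" (3x3 intrinsics, pixels), "pose" (4x4, takes a point from camera to world coordinates); the wrist camera has in their place "hand_eye" (4x4, takes a point from camera to tool coordinates, whose origin is the TCP and whose axes are the flange's). Camera axes: x right, y down, z forward; pixel columns grow to the right and rows downward; lengths in m; the calibration is good to about 2 mm. A picture is of the moment at which its call begins: read the wrist's pose just before it. There is no depth.
- job.finish_job(): hands the job in; it is judged then, once.
Trained networks look in a picture, given as the dict that the camera call returned (one of the last four; its "shot" number tells which), for a name from the list of things; names that differ only in an ending like _2 or _b are one class to them, and where a whole thing is asked for, a point or a joint stands for the part that bears it (a point fixed in the world has none). Each returns a list of dicts, best first, with "score" (0 to 1); they miss things now and then, are a little off and sometimes report something else, mostly with a low value. They report only what shows in the picture. A call takes as long as a camera call. They do not tell look-alikes from the thing itself.
- models.outline_of(picture, label): "mask" (384x512 bool, what is visible of it) and "point" ([column, row] in pixels, amid what is visible of it).
The state is a dict: "t": time; "q": joint angles; "joint_vel": joint speeds; "tau": joint torques, N m; "tcp_pos": TCP position; "tcp_rot": TCP orientation; "wrist_force": force on the tool from outside, world axes, zero at the start; "wrist_torque": the same for the moment, N m; "gripper_width": finger opening in m; "finger_force": force on a finger pad.
Only numpy, scipy, OpenCV 4.12 (cv2) and the standard library are available. Lean on these libraries where they do the work, as an engineer would, in place of code of your own. Each camera call takes 0.05 s, during which the arm holds its last target. There are 200 camera calls.

### The job

Lock the dryer's belt tensioner: take the red-handled pin from its stand, put it down through the hole in the yellow arm and use it to swing the arm anticlockwise against its spring, its nose sliding lightly on the plate below, until it drops into the lock hole there. Push it fully home, collar on the arm, and let go so that the pin alone holds the arm. Use gentle force throughout, never let the arm fly back, and leave the bottle, spare wheel and screwdriver where they are.

Things in the scene. Friction and masses are not known exactly. Their poses are not given: they have to be found in the camera images.
- tensioner: Dryer drive plate, fixed, flat: steel, 260 x 180 x 4 mm, top 60 mm above the bench, on rubber feet, motor below. Origin on the bench straight under the arm's pivot; z up, x from the yellow lug side towards the white wheel. A pivot post with coil spring (about 40 mm across) stands to 122 mm.
- pivot (a point): Point on the pivot axis at the height of the lock plate's top, 76 mm above the bench. The aluminium lock plate (60 x 115 mm, flat) lies under the whole path of the arm's hole. It has one lock hole: 12 mm wide, 16 mm deep, chamfered 1.5 mm, 90 mm from the axis. It is clamped at another angle each time; the holes line up at an arm angle between 0.45 and 0.75 rad, not measured.
- tension_arm (a joint): Arm's turn about the pivot, rad: 0 at rest against its stop, grows anticlockwise seen from above, end stop 0.85. The spring pulls it back to 0: at the pin hole 3.3 N at rest, 6 to 7.5 N at the lock. Let go, it flies back at once (faster than 3 rad/s is a fault).
- lug_hole (a point): Centre of the pin hole at the top of the yellow lug: 87 mm above the bench, 90 mm from the pivot axis. 11.5 mm wide, chamfered 1.5 mm, through the 8 mm thick, 32 mm square lug; 3 mm below it is the lock plate. Its x points away from the pivot, z up. At rest the lug does not cover the lock hole.
- wheel_center (a point): Centre of the white tension wheel, 66 mm across, top 111 mm above the bench, on the arm's other end, 85 mm from the pivot axis, opposite the lug. It swings with the arm.
- lock_pin: Loose pin, 76 mm, about 70 g, upright in its stand. Origin at the tip of its nose, z up the pin. Shank 10 mm thick, 26 mm long, nose tapered to 6 mm over 3 mm; then a collar 24 mm across, 4 mm thick; then (30 to 76 mm from the tip) a round red handle, 18 mm thick. The arm's pull tilts it in the grip: hold it firmly (about 50 N), fingers best closing along the pull.
- pin_collar (a point): Centre of the collar's underside, 26 mm up from the pin's tip. Fully home it lies on the lug, tip 61 mm above the bench; with the nose still on top of the lock plate it is 15 mm above the lug. Over the lock hole a light push (about 8 N, as the sideways pull adds friction) makes the pin drop; pushing home takes under 20 N. More than 40 N between pin and tensioner is a fault.
- pin_stand: Blue block, 70 x 70 x 42 mm, fixed; the pin stands in its 14 mm hole, collar resting on the top, tip 16 mm above the bench. Origin at the centre of the underside. It may be on either side, the bottle on the other.
- oil_bottle: White bottle with a blue cap, 52 mm across, 130 mm tall, loose; leave alone. Origin at the centre of the underside.
- spare_wheel: Spare white belt wheel lying flat, 66 mm across, 22 mm high, loose; leave alone. Origin at the centre of the underside.
- screwdriver: Screwdriver with orange handle, 160 mm long, lying, loose; leave alone. Origin near its middle, underside.
There are look-alikes about, which are no part of the job. What is meant by the lock_pin is not green, and is the smaller of those in its own colour.

How it is judged:
On the way, in this order (a step that is already met when the one before it is completed fails the run):
1. the pin's nose is in the hole of the yellow arm (z of lock_pin in the frame of lug_hole below -0.004 m and horizontal distance between lock_pin and lug_hole below 0.004 m), for 0.1 s.
2. the arm is swung well round with the pin in its hole (value of joint tension_arm above 0.35 rad and z of lock_pin in the frame of lug_hole below -0.004 m and horizontal distance between lock_pin and lug_hole below 0.006 m), for 0.2 s.
At the end, for the whole second after the job is handed in: The pin is fully home in both holes: its collar's underside centre within 4 mm of the mouth of the lug hole, upright within 0.15 rad, and the arm stays locked at rest at more than 0.40 rad, with nothing held by the robot (distance between pin_collar and lug_hole below 0.004 m and value of joint tension_arm above 0.4 rad and angle between lock_pin's own z axis and vertical below 0.15 rad and velocity of joint tension_arm between -0.05 and 0.05 rad/s and linear speed of lock_pin below 0.02 m/s); the robot touches nothing.
It fails at once if the pin is pressed on the tensioner with more than 40 N (contact force between lock_pin and tensioner above 40 N).
It fails at once if the arm flies back (turns back faster than 3 rad/s) (velocity of joint tension_arm below -3 rad/s).
It fails at once if the bottle is moved more than 30 mm (distance of oil_bottle from where it was at the start of the episode above 0.03 m).
It fails at once if the spare wheel is moved more than 30 mm (distance of spare_wheel from where it was at the start of the episode above 0.03 m).
It fails at once if the screwdriver is moved more than 30 mm (distance of screwdriver from where it was at the start of the episode above 0.03 m).
It also fails if it takes over 58 s, if anything falls off the work surface, if the arm or the gripper's body presses on something with over 40 N, if the wrist force passes 120 N, or if a joint passes its speed limit or range.

## Working session

There is one attempt and no reset: what is moved stays moved. The work goes in short steps, Python scripts to look and compute and a shell command to move; the robot and the scene stay as the last step left them, time stands still between calls to the robot, and variables do not carry over. Pictures are saved under pics/ and viewed, at most 10 in all, crops included, and the job is handed in when it is done.

```bash
ls; mkdir -p pics
cat > h.py <<'E'
import numpy as np,cv2
from scipy.spatial.transform import Rotation as R
from bench import robot,viewer,job,models
def ray(c,px,T=None):
    T=c["pose"] if T is None else T
    d=T[:3,:3]@np.linalg.solve(c["K"],[px[0],px[1],1.]);return T[:3,3],d/np.linalg.norm(d)
def atz(c,px,z,T=None):
    o,d=ray(c,px,T);return o+d*(z-o[2])/d[2]
def proj(c,p,T=None):
    T=np.array(c["pose"]) if T is None else T
    q=T[:3,:3].T@(np.array(p)-T[:3,3]);q=np.array(c["K"])@q;return q[:2]/q[2]
def tcpT(s):
    T=np.eye(4);T[:3,:3]=R.from_rotvec(s["tcp_rot"]).as_matrix();T[:3,3]=s["tcp_pos"];return T
def wrist():
    s=robot.read_state();c=viewer.camera("wrist");return c,tcpT(s)@np.array(c["hand_eye"])
E
python3 - <<'E'
from h import *
s=robot.read_state();print({k:np.round(v,3) for k,v in s.items()},robot.pinch_z)
ims=[]
for n in("scene","top"):
    c=viewer.camera(n);ims.append(c["pixels"]);print(n,np.round(c["pose"],3).tolist(),np.round(c["K"]).tolist())
    for l in("lock_pin","tension_arm","lug_hole","wheel_center","pin_stand","oil_bottle","spare_wheel","screwdriver","tensioner"):
        try:print(l,[(round(float(d["score"]),2),np.round(d["point"]).tolist(),int(d["mask"].sum())) for d in models.outline_of(c,l)[:4]])
        except Exception as e:print(l,e)
    cv2.imwrite(f"pics/{n}0.png",c["pixels"])
E
```

```text
pics
{'t': np.float64(0.0), 'q': array([ 1.138,  0.435,  0.025,  1.574, -0.012,  1.134, -0.075]), 'joint_vel': array([-0.001,  0.001,  0.001,  0.   , -0.001,  0.   , -0.001]), 'tau': array([-1.0000e-03, -6.7046e+01,  1.0240e+00, -3.1621e+01,  1.5000e-02,
        1.2000e-02, -0.0000e+00]), 'tcp_pos': array([ 0.202, -0.591,  0.231]), 'tcp_rot': array([-3.097e+00, -5.150e-01,  1.000e-03]), 'wrist_force': array([ 0.226,  0.751, -0.835]), 'wrist_torque': array([ 0.029, -0.029,  0.063]), 'finger_force': np.float64(0.0), 'gripper_width': np.float64(0.085)} 0.0187
scene [[0.896, 0.311, -0.318, 0.876], [0.444, -0.632, 0.635, -0.643], [-0.004, -0.71, -0.704, 0.731], [0.0, 0.0, 0.0, 1.0]] [[389.0, 0.0, 260.0], [0.0, 389.0, 193.0], [0.0, 0.0, 1.0]]
lock_pin [(0.71, [148.0, 300.0], 461), (0.7, [128.0, 261.0], 182), (0.54, [168.0, 258.0], 162)]
tension_arm [(0.55, [293.0, 192.0], 1335)]
lug_hole [(0.84, [293.0, 191.0], 1308), (0.55, [165.0, 259.0], 152)]
wheel_center [(0.97, [294.0, 193.0], 1238), (0.71, [278.0, 199.0], 6035)]
pin_stand [(0.97, [173.0, 274.0], 1240)]
oil_bottle [(0.78, [281.0, 125.0], 583), (0.16, [292.0, 193.0], 1323)]
spare_wheel [(0.58, [339.0, 144.0], 319)]
screwdriver []
tensioner [(0.74, [282.0, 197.0], 5898)]
top [[-0.061, -0.975, 0.213, 0.4], [-0.998, 0.061, -0.008, -0.025], [-0.005, -0.213, -0.977, 0.996], [0.0, 0.0, 0.0, 1.0]] [[415.0, 0.0, 253.0], [0.0, 415.0, 192.0], [0.0, 0.0, 1.0]]
lock_pin [(0.71, [414.0, 220.0], 280), (0.69, [373.0, 236.0], 126), (0.45, [388.0, 271.0], 121)]
tension_arm [(0.89, [248.0, 169.0], 1600)]
lug_hole []
wheel_center [(0.69, [376.0, 234.0], 134), (0.64, [249.0, 169.0], 1526)]
pin_stand [(0.72, [366.0, 239.0], 963)]
oil_bottle [(0.9, [124.0, 245.0], 694)]
spare_wheel []
screwdriver [(0.6, [354.0, 155.0], 386)]
tensioner [(0.63, [245.0, 186.0], 8496)]
```

Run:
```python
import cv2
for n in("scene","top"):
    a=cv2.imread(f"pics/{n}0.png");cv2.imwrite(f"pics/{n}1.png",cv2.resize(a,(800,600),interpolation=cv2.INTER_CUBIC))
```

```text
(no output)
```

View pics/scene1.png

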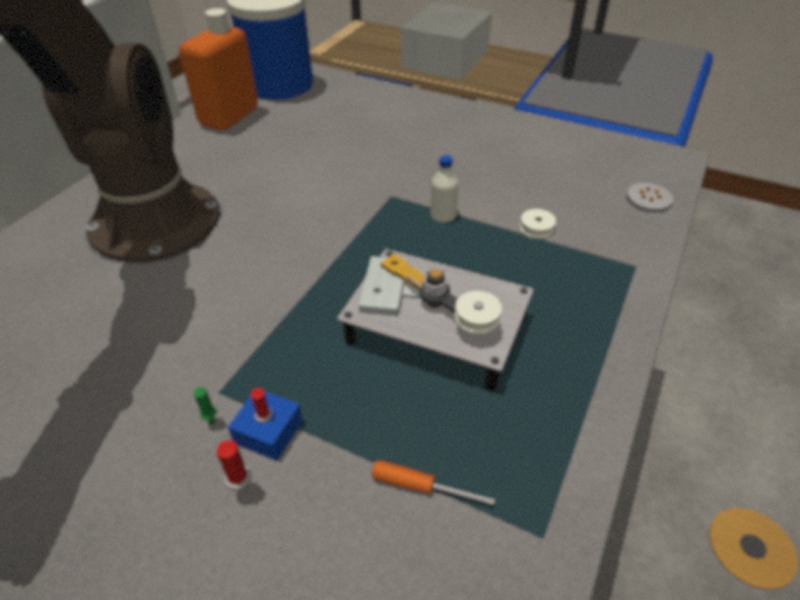

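View pics/top1.png

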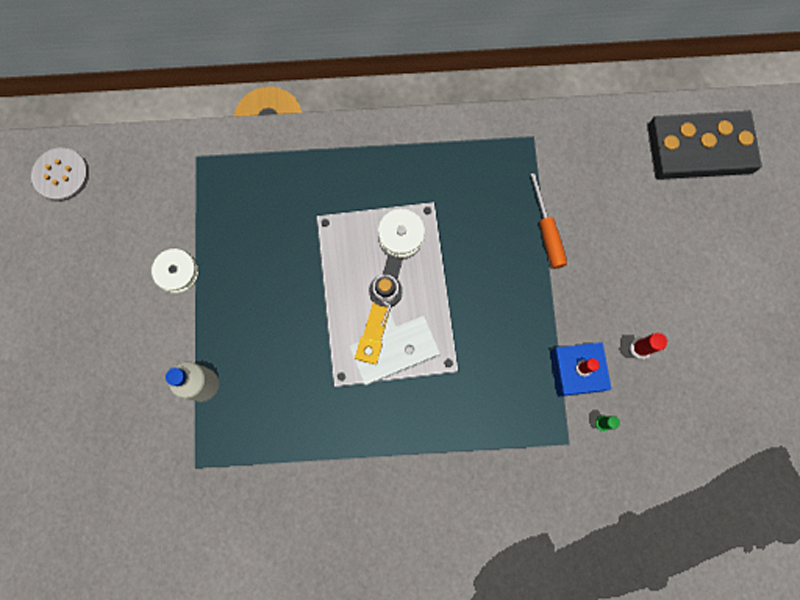

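The pin in the blue stand (top view 592,365 of 800x600) is the smaller red one; the larger red (648,345) and the green one (607,422) are look-alikes. The lug hole is at (368,351), the lock hole at (409,349), the pivot at (385,287) and the wheel at (401,230).

Run:
```python
from h import *
ct=viewer.camera("top");cs=viewer.camera("scene")
k=1.5625
P={"lug":((368,351),(394,263),.087),"lock":((409,349),(377,290),.076),"wheel":((401,230),(478,306),.111),"pivtop":((385,286),(436,273),.122),"pintop":((592.5,365),(259,393),.092),"bigpin":((658,341),(229,447),.09),"green":((614,423),(201,392),.07)}
for n,(a,b,z) in P.items():
    a=np.array(a)/k;b=np.array(b)/k
    o1,d1=ray(ct,a);o2,d2=ray(cs,b)
    t=np.linalg.lstsq(np.c_[d1,-d2],o2-o1,rcond=None)[0]
    p1=o1+d1*t[0];p2=o2+d2*t[1]
    print(n,"top@z",atz(ct,a,z).round(4),"scene@z",atz(cs,b,z).round(4),"tri",((p1+p2)/2).round(4),"gap",round(np.linalg.norm(p1-p2),4))
# stand top face corners by blue colour in the top picture
m=models.outline_of(ct,"pin_stand")[0]["mask"].astype(np.uint8)
hsv=cv2.cvtColor(ct["pixels"],cv2.COLOR_BGR2HSV)
b=(cv2.inRange(hsv,(105,150,60),(125,255,255))>0)
b[:, :330]=0
r=cv2.minAreaRect(np.argwhere(b)[:,::-1].astype(np.float32));print(r, [atz(ct,p,.042).round(3).tolist() for p in cv2.boxPoints(r)], atz(ct,r[0],.042).round(4))
```

```text
lug top@z [0.5271 0.011  0.087 ] scene@z [0.5285 0.0079 0.087 ] tri [0.5273 0.011  0.0842] gap 0.0006
lock top@z [ 0.5279 -0.0471  0.076 ] scene@z [ 0.528  -0.0496  0.076 ] tri [ 0.5276 -0.0475  0.0743] gap 0.0014
wheel top@z [ 0.6947 -0.046   0.111 ] scene@z [ 0.6927 -0.0465  0.111 ] tri [ 0.6936 -0.0465  0.1117] gap 0.0018
pivtop top@z [ 0.6112 -0.0186  0.122 ] scene@z [ 0.6141 -0.02    0.122 ] tri [ 0.6125 -0.0181  0.1196] gap 0.0016
pintop top@z [ 0.4876 -0.3004  0.092 ] scene@z [ 0.4909 -0.302   0.092 ] tri [ 0.4884 -0.3008  0.0889] gap 0.0015
bigpin top@z [ 0.5157 -0.397   0.09  ] scene@z [ 0.5053 -0.3829  0.09  ] tri [ 0.5141 -0.3899  0.1062] gap 0.0013
green top@z [ 0.407  -0.3269  0.07  ] scene@z [ 0.4066 -0.3235  0.07  ] tri [ 0.4077 -0.3253  0.0727] gap 0.0019
((371.30853271484375, 235.69888305664062), (31.386308670043945, 34.662899017333984), 82.56858825683594) [[0.522, -0.256, 0.042], [0.528, -0.337, 0.042], [0.456, -0.337, 0.042], [0.451, -0.258, 0.042]] [ 0.4887 -0.2969  0.042 ]
```

```bash
python3 -m creep '[[14.6,-7.3,0,18.9],[14.6,-7.3,0,18.9],[14.6,-7.3,0,18.9],[14.6,-7.3,0,18.9],[14.6,-7.3,0,18.9],[14.6,-7.3,0,18.9],[14.6,-7.3,0,18.9],[14.6,-7.3,0,18.9],[14.6,-7.3,0,18.9],[14.6,-7.3,0,18.9],[14.6,-7.3,0,18.9],[14.6,-7.3,0,18.9]]' 50
cat > look.py <<'E'
from h import *
import sys
s=robot.read_state();T=tcpT(s);print("tcp",T[:3,3].round(4),"x",T[:3,0].round(3),"F",np.round(s["wrist_force"],2),"t",round(s["t"],2))
c,Tw=wrist();print("cam",np.round(c["hand_eye"],3).tolist(),np.round(c["K"]).tolist())
cv2.imwrite(sys.argv[1],c["pixels"]);np.savez(sys.argv[1]+".npz",K=c["K"],T=Tw)
for l in sys.argv[2:]:
    print(l,[(round(float(d["score"]),2),np.round(d["point"]).tolist()) for d in models.outline_of(c,l)[:3]])
E
python3 look.py pics/w1.png lock_pin pin_stand
```

```text
t: 2.15
tcp_pos: [0.4903, -0.2982, 0.2312]
tcp_rot: [-3.141, -0.007, -0.001]
wrist_force: [-1.0, -1.9, 0.8]
gripper_width: 0.0499
finger_force: 0.0
tcp [ 0.4903 -0.2982  0.2312] x [1.    0.005 0.   ] F [-1.04 -1.94  0.76] t 2.15
cam [[-0.0, -0.961, -0.278, 0.072], [1.0, -0.0, -0.0, -0.001], [-0.0, -0.278, 0.961, -0.141], [0.0, 0.0, 0.0, 1.0]] [[307.0, 0.0, 258.0], [0.0, 307.0, 190.0], [0.0, 0.0, 1.0]]
lock_pin [(0.71, [353.0, 151.0]), (0.7, [264.0, 173.0])]
pin_stand [(0.94, [260.0, 162.0])]
```

View pics/w1.png

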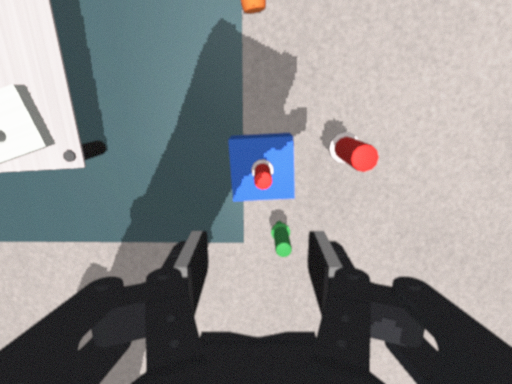

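Run:
```python
from h import *
c=np.load("pics/w1.png.npz");T=c["T"]
im=cv2.imread("pics/w1.png");hsv=cv2.cvtColor(im,cv2.COLOR_BGR2HSV)
red=((hsv[...,0]<8)|(hsv[...,0]>172))&(hsv[...,1]>140)&(hsv[...,2]>60)
n,l,st,ce=cv2.connectedComponentsWithStats(red.astype(np.uint8))
for i in range(1,n):
    if st[i,4]>60: print(st[i],ce[i].round(1))
for p in([.489,-.3,.092],[.489,-.3,.046]): print(proj(c,p,T).round(1))
```

```text
[336 138  42  33 945] [356.8 153.6]
[255 164  16  25 316] [262.4 176.3]
[260.8 181.5]
[260.4 170.9]
```

The wrist picture shows the pin handle at (262,176), within 2 px of where I predicted it; the larger red one is at (356,153). Descending.

```bash
python3 -m creep '[[-0.05,0.13,1.2,0],[-0.05,0.13,2.4,0],[-0.05,0.13,3.6,0],[-0.05,0.13,4.8,0],[-0.05,0.13,5.7,0],[-0.05,0.13,6.4,0],[-0.05,0.13,6.9,0],[-0.05,0.13,7.12,0],[-0.05,0.13,7.12,0],[-0.05,0.13,7.12,0]]' 50 && python3 -m creep '[[0,0,0,0],[0,0,0,0],[0,0,0,0],[0,0,0,0],[0,0,0,0],[0,0,0,0],[0,0,0,0],[0,0,0,0]]' 0 60
```

```text
t: 3.13
tcp_pos: [0.487, -0.3047, 0.0538]
tcp_rot: [3.141, -0.003, 0.0]
wrist_force: [-0.3, -0.1, 1.3]
gripper_width: 0.0499
finger_force: 0.0
t: 3.8
tcp_pos: [0.4879, -0.3042, 0.0544]
tcp_rot: [3.141, -0.0, 0.002]
wrist_force: [-0.4, -0.6, 8.1]
gripper_width: 0.0166
finger_force: 58.3
```

```bash
python3 -m creep '[[0,0,-0.5,0],[0,0,-1.2,0],[0,0,-2.2,0],[0,0,-3.2,0],[0,0,-4.2,0],[0,0,-4.8,0],[0,0,-4.8,0],[0,0,-4.8,0]]' && python3 look.py pics/w2.png lock_pin
python3 - <<'E'
from h import *
c=viewer.camera("top");cv2.imwrite("pics/top2.png",c["pixels"])
s=viewer.camera("scene")
a=cv2.resize(s["pixels"][150:330,60:330],None,fx=1.45,fy=1.45,interpolation=cv2.INTER_CUBIC);b=cv2.resize(cv2.imread("pics/w2.png"),(400,300))
h=max(a.shape[0],300);o=np.zeros((h,800,3),np.uint8);a=a[:,:400];o[:a.shape[0],:a.shape[1]]=a;o[:300,400:]=b;cv2.imwrite("pics/v3.png",o)
E
```

```text
t: 4.47
tcp_pos: [0.4878, -0.3039, 0.1741]
tcp_rot: [3.141, -0.0, 0.003]
wrist_force: [-0.5, 0.1, -0.6]
gripper_width: 0.0166
finger_force: 58.5
tcp [ 0.4878 -0.3039  0.1741] x [ 1.    -0.     0.002] F [-0.53  0.14 -0.59] t 4.47
cam [[-0.0, -0.961, -0.278, 0.072], [1.0, -0.0, -0.0, -0.001], [-0.0, -0.278, 0.961, -0.141], [0.0, 0.0, 0.0, 1.0]] [[307.0, 0.0, 258.0], [0.0, 307.0, 190.0], [0.0, 0.0, 1.0]]
lock_pin [(0.96, [368.0, 159.0]), (0.63, [258.0, 261.0])]
```

View pics/v3.png

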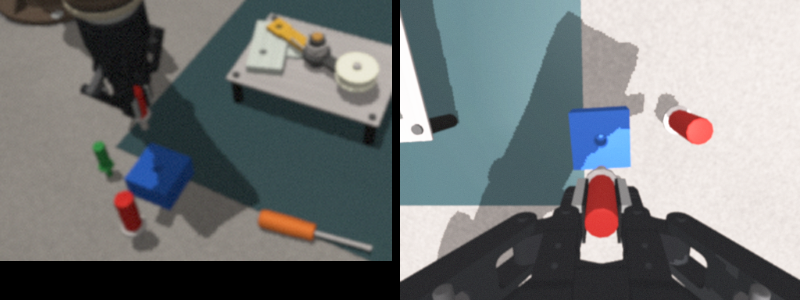

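The pin is in the grip and the stand is empty. The pin shows at (258,261) in the wrist frame, and the bigger red one is still standing. Moving to hover short of the lug.

```bash
python3 -m creep '[[0.37,-0.4,0,0],[0.37,-1.4,0,0],[0.37,-2.8,0,0],[0.37,-4.2,0,0],[0.37,-5.6,0,0],[0.37,-7.0,0,0],[0.37,-8.4,0,0],[0.37,-9.8,0,0],[0.37,-11.2,0,0],[0.37,-12.2,0,0],[0.37,-12.6,0,0],[0.37,-12.6,0,0]]' && python3 -m creep '[[0,0,0.6,0],[0,0,1.0,0],[0,0,1.0,0]]' && python3 look.py pics/w3.png lug_hole tension_arm lock_pin
python3 - <<'E'
from h import *
a=cv2.imread("pics/w3.png")[40:340,106:406]
b=viewer.camera("scene")["pixels"];cv2.imwrite("pics/s3.png",b);t=viewer.camera("top")["pixels"];cv2.imwrite("pics/t3.png",t)
cv2.imwrite("pics/v4.png",np.hstack([cv2.resize(a,(400,400),interpolation=cv2.INTER_CUBIC),cv2.resize(b[90:240,190:340],(400,400),interpolation=cv2.INTER_CUBIC)]))
E
```

```text
t: 5.67
tcp_pos: [0.4965, 0.0151, 0.1729]
tcp_rot: [-3.14, -0.008, 0.001]
wrist_force: [0.3, -0.7, -1.4]
gripper_width: 0.0166
finger_force: 58.5
t: 5.92
tcp_pos: [0.4952, 0.0098, 0.1461]
tcp_rot: [3.141, -0.003, -0.006]
wrist_force: [-0.2, -0.2, -0.9]
gripper_width: 0.0169
finger_force: 58.6
tcp [0.4952 0.0098 0.1461] x [ 1.    -0.002 -0.004] F [-0.2  -0.23 -0.87] t 5.92
cam [[-0.0, -0.961, -0.278, 0.072], [1.0, -0.0, -0.0, -0.001], [-0.0, -0.278, 0.961, -0.141], [0.0, 0.0, 0.0, 1.0]] [[307.0, 0.0, 258.0], [0.0, 307.0, 190.0], [0.0, 0.0, 1.0]]
lug_hole [(0.69, [280.0, 90.0])]
tension_arm [(0.81, [276.0, 87.0])]
lock_pin [(0.85, [257.0, 261.0])]
```

View pics/v4.png

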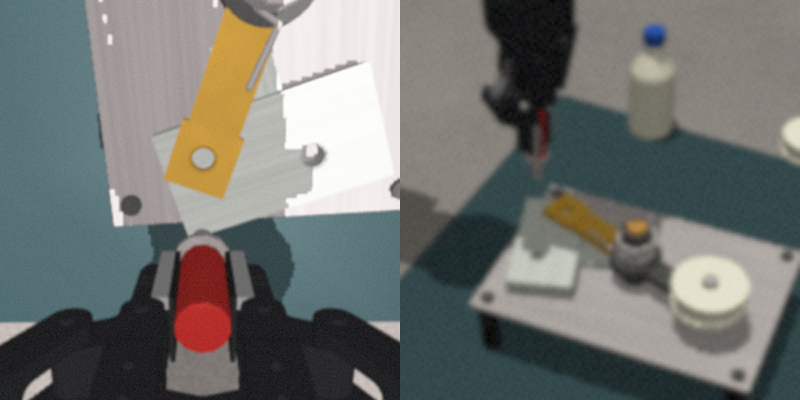

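Run:
```python
from h import *
c=np.load("pics/w3.png.npz");T=c["T"]
im=cv2.imread("pics/w3.png");hsv=cv2.cvtColor(im,cv2.COLOR_BGR2HSV)
t=np.array([.4952,.0098,.1461])
lug=atz(c,(257.5,158.5),.087,T);lock=atz(c,(340.8,155.5),.076,T);print("lug",lug,"lock",lock)
red=((hsv[...,0]<8)|(hsv[...,0]>172))&(hsv[...,1]>140)&(hsv[...,2]>60)
n,l,st,ce=cv2.connectedComponentsWithStats(red.astype(np.uint8));i=1+np.argmax(st[1:,4]);print(st[i],ce[i])
m=l==i
for r in range(st[i,1],st[i,1]+st[i,3],8):
    w=np.flatnonzero(m[r]);print(r,w.min(),w.max(),end='; ')
print()
Rt=tcpT(robot.read_state())[:3,:3]
def P(p): return proj(c,t+Rt@np.array(p),T).round(1)
for n,z in(("tip",.037),("collarlow",.011),("collartop",.007),("top",-.039)):
    print(n,P([0,0,z]),"front edge",P([.012 if'c'in n else .009,0,z]),"y+9",P([0,.009,z]))
# top view: nose position
for nm,f in(("top",'t3'),("scene",'s3')):
    cc=viewer.camera(nm);print(nm,[proj(cc,t+Rt@np.array([0,0,z])).round(1).tolist() for z in(.037,.007,-.039)])
```

```text
lug [0.53019601 0.01083271 0.087     ] lock [ 0.53011321 -0.04693948  0.076     ]
[ 236  224   44   80 2835] [257.58941799 265.68359788]
224 258 259; 232 244 271; 240 241 274; 248 240 275; 256 239 276; 264 238 277; 272 237 278; 280 236 279; 288 236 279; 296 241 274; 
tip [259.3 220.6] front edge [259.3 206.9] y+9 [273.8 220.6]
collarlow [259.6 238.8] front edge [259.6 218.1] y+9 [276.3 238.8]
collartop [259.7 242.1] front edge [259.7 221. ] y+9 [276.7 242.1]
top [260.6 295.5] front edge [260.6 274.8] y+9 [284.  295.4]
top [[236.4, 238.0], [235.7, 236.5], [234.6, 234.0]]
scene [[240.5, 157.3], [240.0, 147.9], [239.2, 132.5]]
```

The lug hole is at (257.5,158.5) and the lock hole at (341,155.5), and the pin handle is centred on the same column. The remaining shift is about +31 mm along x and 0 along y.

```bash
python3 -m creep '[[0.3,0,0,0],[0.6,0,0.1,0],[0.9,0,0.2,0],[1.15,0,0.3,0],[1.24,0,0.45,0],[1.24,0,0.6,0],[1.24,0,0.72,0],[1.24,0,0.8,0],[1.24,0,0.84,0],[1.24,0,0.84,0]]'
python3 - <<'E'
from h import *
s=robot.read_state();print(s["tcp_pos"].round(4) if hasattr(s["tcp_pos"],'round') else s["tcp_pos"])
a=wrist()[0]["pixels"][60:310,126:386]
b=viewer.camera("scene")["pixels"][100:230,200:330]
cv2.imwrite("pics/v5.png",np.hstack([cv2.resize(a,(400,400),interpolation=cv2.INTER_CUBIC),cv2.resize(b,(400,400),interpolation=cv2.INTER_CUBIC)]))
E
```

```text
t: 7.15
tcp_pos: [0.5273, 0.0112, 0.127]
tcp_rot: [3.141, -0.0, -0.001]
wrist_force: [-0.3, 0.3, -1.5]
gripper_width: 0.0167
finger_force: 58.6
[0.5273 0.0112 0.127 ]
```

View pics/v5.png

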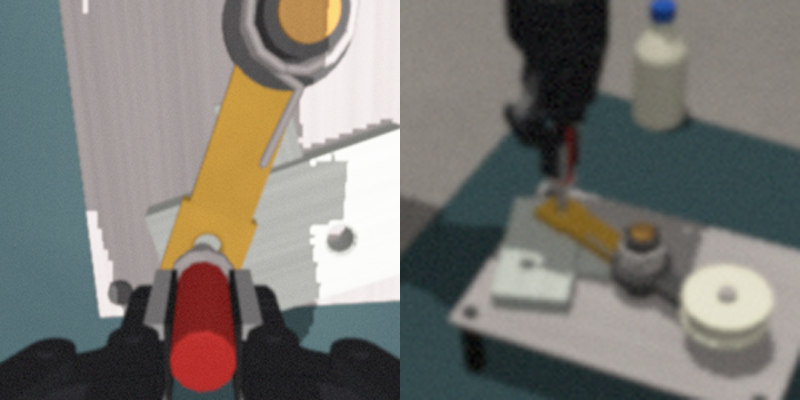

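The nose is just above the hole, whose front edge shows at about (259,210) ahead of the collar. Descending gently.

```bash
python3 -m creep '[[-0.04,0,0.03,0],[-0.04,0,0.08,0],[-0.04,0,0.13,0],[-0.04,0,0.18,0],[-0.04,0,0.22,0]]'; python3 -m creep '[[0,0,0.04,0],[0,0,0.08,0],[0,0,0.1,0]]'
```

```text
t: 7.67
tcp_pos: [0.5271, 0.0108, 0.1221]
tcp_rot: [3.141, -0.001, 0.001]
wrist_force: [0.4, -3.0, 3.8]
gripper_width: 0.0169
finger_force: 58.7
t: 7.92
tcp_pos: [0.5271, 0.0105, 0.1193]
tcp_rot: [3.141, -0.001, 0.001]
wrist_force: [1.5, -5.3, 2.5]
gripper_width: 0.0166
finger_force: 58.8
```

```bash
python3 -m creep '[[0,0.04,0,0],[0,0.05,0.04,0],[0,0.05,0.08,0],[0,0.05,0.1,0]]'; python3 -m creep '[[0,0,0.04,0],[0,0,0.06,0],[0,0,0.06,0]]'
```

```text
t: 8.25
tcp_pos: [0.5268, 0.0101, 0.1167]
tcp_rot: [-3.141, 0.0, -0.0]
wrist_force: [2.1, -1.5, 2.1]
gripper_width: 0.0165
finger_force: 58.6
t: 8.5
tcp_pos: [0.5268, 0.0101, 0.1152]
tcp_rot: [-3.142, 0.0, -0.0]
wrist_force: [1.4, -2.1, -0.5]
gripper_width: 0.0168
finger_force: 58.6
```

```bash
python3 -m creep '[[0,0.02,0.02,0],[0,0.02,0.04,0],[0,0.02,0.04,0]]';python3 -m creep '[[0,0,0.02,0],[0,0,0.02,0]]'; python3 -m creep '[[0,0,0.02,0],[0,0,0.02,0]]'
```

```text
t: 8.75
tcp_pos: [0.5267, 0.0098, 0.1143]
tcp_rot: [-3.141, -0.0, -0.0]
wrist_force: [0.3, -0.6, 2.2]
gripper_width: 0.0165
finger_force: 58.8
t: 8.92
tcp_pos: [0.5268, 0.0098, 0.1142]
tcp_rot: [-3.141, -0.0, -0.001]
wrist_force: [0.0, -0.5, 5.1]
gripper_width: 0.0162
finger_force: 59.4
t: 9.08
tcp_pos: [0.5269, 0.0098, 0.114]
tcp_rot: [-3.141, -0.0, -0.001]
wrist_force: [0.2, -1.7, 9.5]
gripper_width: 0.0163
finger_force: 59.7
```

Contact with the lock plate is felt at TCP z = 0.114. Backing off slightly and starting the swing along the 90 mm arc.

```bash
python3 -m creep '[[0,0,-0.02,0],[-0.03,0.1,-0.02,0],[-0.06,0.2,-0.02,0],[-0.09,0.3,-0.02,0],[-0.11,0.4,-0.02,0],[-0.13,0.5,-0.02,0],[-0.15,0.61,-0.02,0],[-0.15,0.61,-0.02,0]]'
```

```text
t: 9.75
tcp_pos: [0.5238, -0.0042, 0.1142]
tcp_rot: [-3.139, -0.002, -0.003]
wrist_force: [2.9, 5.8, 2.6]
gripper_width: 0.0164
finger_force: 59.1
```

```bash
python3 -m creep '[[0,0.1,0,0],[-0.01,0.2,0,0],[-0.02,0.31,0,0],[-0.03,0.42,0,0],[-0.03,0.53,0,0],[-0.03,0.63,0,0],[-0.02,0.74,0,0],[-0.01,0.84,0,0],[0,0.94,0,0],[0.01,1.04,0,0],[0.02,1.14,0,0],[0.02,1.14,0,0]]'
```

```text
t: 10.75
tcp_pos: [0.5237, -0.0313, 0.1142]
tcp_rot: [-3.138, -0.003, -0.001]
wrist_force: [-0.5, 8.2, 6.3]
gripper_width: 0.0164
finger_force: 59.6
```

```bash
python3 -m creep '[[0.01,0.08,0,0],[0.02,0.16,0,0],[0.03,0.24,0,0],[0.04,0.32,0,0],[0.05,0.4,0,0],[0.06,0.46,0,0],[0.06,0.5,0,0],[0.06,0.5,0,0]]'
python3 - <<'E'
from h import *
a=wrist()[0]["pixels"][60:310,126:386]
b=viewer.camera("scene")["pixels"][100:230,200:330]
cv2.imwrite("pics/v6.png",np.hstack([cv2.resize(a,(400,400),interpolation=cv2.INTER_CUBIC),cv2.resize(b,(400,400),interpolation=cv2.INTER_CUBIC)]))
E
```

```text
t: 11.42
tcp_pos: [0.5255, -0.0431, 0.1142]
tcp_rot: [-3.138, -0.004, -0.002]
wrist_force: [1.2, 10.7, 5.9]
gripper_width: 0.0165
finger_force: 59.7
```

View pics/v6.png

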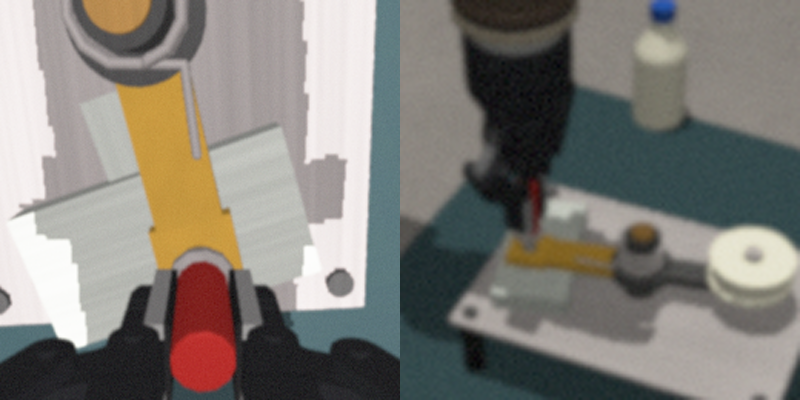

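The lug now covers the lock hole and the pin is upright in the arm. Creeping on with a light push until it drops.

```bash
python3 -m creep '[[0.01,0.04,0.01,0],[0.02,0.08,0.01,0],[0.02,0.1,0.01,0],[0.02,0.1,0.01,0]]';python3 -m creep '[[0.01,0.02,0,0],[0.01,0.04,0,0],[0.01,0.04,0,0]]';python3 -m creep '[[0.01,0.02,0,0],[0.01,0.04,0,0],[0.01,0.04,0,0]]'
```

```text
t: 11.85
tcp_pos: [0.526, -0.0458, 0.114]
tcp_rot: [-3.138, -0.004, -0.002]
wrist_force: [1.3, 10.1, 4.6]
gripper_width: 0.0169
finger_force: 59.9
t: 12.1
tcp_pos: [0.5264, -0.0474, 0.1138]
tcp_rot: [-3.139, -0.004, -0.002]
wrist_force: [1.8, 7.8, 3.0]
gripper_width: 0.0167
finger_force: 59.4
t: 12.35
tcp_pos: [0.5267, -0.0484, 0.1138]
tcp_rot: [-3.138, -0.003, -0.002]
wrist_force: [1.6, 7.2, 2.6]
gripper_width: 0.0165
finger_force: 59.5
```

```bash
python3 -m creep '[[0,0,0.02,0],[0,0,0.04,0],[0,0,0.04,0]]';python3 -m creep '[[0,0,0.02,0],[0,0,0.04,0],[0,0,0.04,0]]'
```

```text
t: 12.6
tcp_pos: [0.5264, -0.0485, 0.1128]
tcp_rot: [-3.139, -0.003, -0.002]
wrist_force: [1.7, 8.1, 4.2]
gripper_width: 0.0164
finger_force: 59.6
t: 12.85
tcp_pos: [0.5264, -0.0485, 0.1118]
tcp_rot: [-3.139, -0.003, -0.002]
wrist_force: [1.5, 7.9, 3.6]
gripper_width: 0.0169
finger_force: 59.6
```

Dropping in. Pushing home in small steps.

```bash
python3 -m creep '[[0,0,0.03,0],[0,0,0.06,0],[0,0,0.1,0],[0,0,0.1,0]]';python3 -m creep '[[0,0,0.04,0],[0,0,0.08,0],[0,0,0.12,0],[0,0,0.12,0]]'
```

```text
t: 13.18
tcp_pos: [0.5265, -0.0486, 0.1092]
tcp_rot: [-3.139, -0.003, -0.002]
wrist_force: [1.4, 7.6, 4.2]
gripper_width: 0.0163
finger_force: 59.4
t: 13.52
tcp_pos: [0.5264, -0.0487, 0.1062]
tcp_rot: [-3.139, -0.003, -0.002]
wrist_force: [3.0, 7.6, 2.4]
gripper_width: 0.0166
finger_force: 59.4
```

```bash
python3 -m creep '[[0,0,0.04,0],[0,0,0.08,0],[0,0,0.12,0],[0,0,0.16,0],[0,0,0.16,0]]';python3 -m creep '[[0,0,0.04,0],[0,0,0.07,0],[0,0,0.07,0]]'
```

```text
t: 13.93
tcp_pos: [0.5265, -0.0486, 0.1022]
tcp_rot: [-3.139, -0.003, -0.002]
wrist_force: [1.6, 7.9, 3.0]
gripper_width: 0.0168
finger_force: 59.3
t: 14.18
tcp_pos: [0.5265, -0.0486, 0.1005]
tcp_rot: [-3.139, -0.003, -0.002]
wrist_force: [2.2, 7.7, 3.0]
gripper_width: 0.0165
finger_force: 59.4
```

```bash
python3 -m creep '[[0,0,0.02,0],[0,0,0.04,0],[0,0,0.04,0]]';python3 -m creep '[[0,0,0.02,0],[0,0,0.03,0],[0,0,0.03,0]]';python3 -m creep '[[0,0,0.02,0],[0,0,0.02,0]]'
```

```text
t: 14.43
tcp_pos: [0.5265, -0.0486, 0.0996]
tcp_rot: [-3.139, -0.003, -0.002]
wrist_force: [1.1, 7.9, 4.3]
gripper_width: 0.0168
finger_force: 59.4
t: 14.68
tcp_pos: [0.5266, -0.0487, 0.0993]
tcp_rot: [-3.139, -0.003, -0.002]
wrist_force: [-0.5, 7.1, 9.7]
gripper_width: 0.0166
finger_force: 60.1
t: 14.85
tcp_pos: [0.5268, -0.0489, 0.0993]
tcp_rot: [-3.139, -0.003, -0.003]
wrist_force: [-0.8, 6.2, 15.6]
gripper_width: 0.0168
finger_force: 60.7
```

The collar is on the lug: the force rises sharply at z = 0.0993. Easing the side pull onto the lock hole before letting go.

```bash
python3 -m creep '[[0,-0.02,-0.01,0],[0,-0.04,-0.02,0],[0,-0.06,-0.02,0],[0,-0.06,-0.02,0]]';python3 -m creep '[[0,-0.02,0,0],[0,-0.04,0,0],[0,-0.04,0,0]]'
```

```text
t: 15.18
tcp_pos: [0.5265, -0.0483, 0.0993]
tcp_rot: [-3.14, -0.002, -0.002]
wrist_force: [-0.2, 2.9, 9.6]
gripper_width: 0.0168
finger_force: 59.8
t: 15.43
tcp_pos: [0.5265, -0.0482, 0.0993]
tcp_rot: [-3.141, -0.001, -0.002]
wrist_force: [0.0, 2.2, 10.5]
gripper_width: 0.0165
finger_force: 59.8
```

```bash
python3 -m creep '[[0,-0.02,-0.02,0],[0,-0.03,-0.03,0],[0,-0.03,-0.03,0]]' - 20;python3 -m creep '[[0,0,0,0],[0,0,0,0],[0,0,0,0],[0,0,0,0]]' 40
python3 - <<'E'
from h import *
a=wrist()[0]["pixels"][60:310,126:386]
b=viewer.camera("scene")["pixels"][100:230,200:330]
cv2.imwrite("pics/v7.png",np.hstack([cv2.resize(a,(400,400),interpolation=cv2.INTER_CUBIC),cv2.resize(b,(400,400),interpolation=cv2.INTER_CUBIC)]))
E
```

```text
t: 15.68
tcp_pos: [0.5264, -0.0481, 0.0994]
tcp_rot: [3.142, -0.0, 0.002]
wrist_force: [3.6, -0.5, 3.0]
gripper_width: 0.0167
finger_force: 58.7
t: 16.02
tcp_pos: [0.5252, -0.048, 0.0989]
tcp_rot: [3.142, -0.0, -0.002]
wrist_force: [0.1, 0.3, -0.9]
gripper_width: 0.0398
finger_force: 0.0
```

View pics/v7.png

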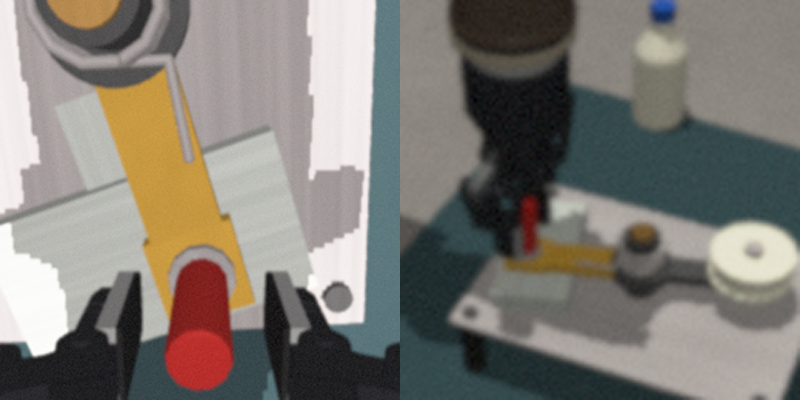

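The fingers are open and clear of the handle at both sides. The pin stands upright with its collar on the lug, and the arm stays swung. Retreating straight up.

```bash
python3 -m creep '[[0,0,-0.2,0],[0,0,-0.6,0],[0,0,-1.2,0],[0,0,-2,0],[0,0,-3,0],[0,0,-4,0],[0,0,-4.8,0],[0,0,-5,0],[0,0,-5,0],[0,0,-5,0]]'
python3 - <<'E'
from h import *
b=viewer.camera("scene");t=viewer.camera("top")
cv2.imwrite("pics/v8.png",np.hstack([cv2.resize(b["pixels"][100:230,190:320],(400,400),interpolation=cv2.INTER_CUBIC),cv2.resize(wrist()[0]["pixels"][60:310,126:386],(400,400))]))
E
```

```text
t: 16.95
tcp_pos: [0.5257, -0.048, 0.2244]
tcp_rot: [3.141, -0.0, 0.0]
wrist_force: [-0.6, 0.2, 0.2]
gripper_width: 0.0399
finger_force: 0.0
```

View pics/v8.png

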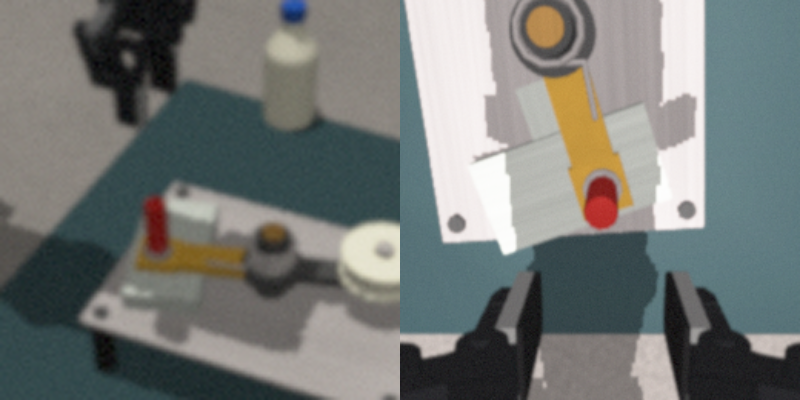

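The pin stands upright and home, holding the arm alone, and the robot is clear.

```bash
python3 -c "
from bench import job
print(job.finish_job())"
```

```text
the job is handed in; nothing more can be done
None
```

The tensioner is locked and the job is handed in: the pin is fully home with its collar on the lug and holds the arm alone, and the robot is clear; no verdict came back from the judging.

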